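# Dispense one specimen disc into the beaker

### The arm

A 6-joint arm with a two-finger parallel gripper is mounted at the origin on the work surface; the furniture and walls round the work are solid. World frame = base frame: x ahead of the robot, y to its left, z up, the work surface at z = 0. Lengths are in mm, angles in degrees, forces in N, time in s.
With the tool pointing down it reaches from about 300 to 850 mm from the base axis. Payload 4.2 kg.
Tool frame: the origin (TCP) lies midway between the tips of the shut fingers; the grasp point (between the pads) lies 19 mm behind it (env.grasp_offset is the distance from the TCP to the grasp point, in mm); z points along the fingers, y is the line along which they close (so a half turn about z gives the same grasp; the last joint's range is limited). The gripper opens to 91 mm and grips with 3 to 60 N. Pads are 32 mm wide; open, the fingers measure 118 mm over their backs; the gripper's body (76 mm by 178 mm) begins 60 mm behind the grasp point.
Start: joints at [62.739, 18.312, 89.639, -0, 72.044, -1.146], TCP at [253.109, 516.313, 213.976] pointing down, gripper open.
Joint ranges: [-177.97, 177.97], [-48.28, 115.42], [12.27, 149.76], [-77.06, 257.06], [2.81, 150.46], [-146.56, 146.56]. Speed limits (degrees/s): [147.25, 147.25, 180, 180, 180, 180].

### API

Orientations are given as [roll, pitch, yaw] about the fixed x, y, z axes, in that order (R = Rz(yaw) Ry(pitch) Rx(roll)).
In Python, from workcell import env, optics gives the robot as it stands. The module is installed in compiled form; this text tells all that it offers.
- The arm moves only by the tool send_rows, never from a script. Its argument "targets" is a list that holds one entry, the list of rows, each a list of 7 numbers: the turn, a rotation vector about the world's x, y, z scaled (see below), then the shift along the world's x, y, z scaled (see below), then the closure, from -1 (fully open) to 1 (shut). In form: [[[rx, ry, rz, x, y, z, gripper], ...]]. A call has 1 to 12 rows; each row shifts and turns the commanded pose from where the row before left it; what a row does not reach is not made up. The controller multiplies each number of a shift by 0.2 m and each number of a turn by pi/2 rad. A row lasts 1/10 s, in which the tool goes at most 50 mm and 8.59 degrees, less where a joint would pass 70% of its speed; a pose out of reach is approached as far as the arm can. A call with a number of a shift or a turn outside -1 to 1 is refused whole. A call with a gripper value outside its range is refused whole. The fingers move at their own pace and stop on an object; "grip_force" is the grip in N (left out, the last holds). Time passes only in rows, so rows that do not move let the fingers close. It gives the time, the measured TCP pose, the force, the opening and the grip force at its end, in the units of the state.
- env.state(): the state, without advancing time (a new reading comes with each control period).
- optics.grab_frame(name): name is "scene" or "top" or "wrist"; returns (picture, depth): 384x512x3 uint8, red, green, blue; 384x512 float32, mm along the optical axis (not along the pixel's ray), 0 where there is no reading.
- optics.camera_info(name): a dict with "camera_matrix" (3x3 intrinsics, pixels), "R" (3x3) and "t" (3): a world point X has camera coordinates R X + t; the wrist camera has in their place "mount" (4x4, takes a point from camera to tool coordinates, whose origin is the TCP and whose axes are the flange's). Camera axes: x right, y down, z forward; pixel columns grow to the right and rows downward; lengths in mm; the calibration is good to about 2 mm. The wrist camera is an equidistant fisheye: a pixel r from the principal point sees the ray r / f radians off the axis. A picture is of the moment at which its call begins: read the wrist's pose just before it. camera_info takes no time and is no camera call.
- env.job_done(): hands the job in; it is judged then, once.
Trained networks look in the newest picture that a camera, given by its name, has taken for a name from the list of things; names that differ only in an ending like _2 or _b are one class to them, and where a whole thing is asked for, a point or a joint stands for the part that bears it (a point fixed in the world has none). Each returns a list of dicts, best first, with "conf" (0 to 1); they miss things now and then, are a little off and sometimes report something else, mostly with a low value. They report only what shows in the picture. A call takes as long as a camera call. They do not tell look-alikes from the thing itself.
- optics.silhouettes(camera, name): "mask" (384x512 bool, what is visible of it) and "at" ([column, row] in pixels, amid what is visible of it).
- optics.place_of(camera, name): "at" ([column, row] in pixels: a listed point, or the origin of a listed thing).
The state is a dict: "time_s": time; "qpos": joint angles; "qvel": joint speeds; "effort": joint torques, N m; "ee_pos": TCP position; "ee_rot": TCP orientation; "force": force on the tool from outside, world axes, zero at the start; "torque": the same for the moment, N m; "gripper_width": finger opening in mm; "gripper_force": force on a finger pad.
Only numpy, scipy, OpenCV 4.12 (cv2) and the standard library are available. Lean on these libraries where they do the work, as an engineer would, in place of code of your own. Each camera call takes 0.05 s, during which the arm holds its last target. There are 200 camera calls.

### The job

Stand the beaker under the outlet of the disc dispenser, then pull the dispenser's sprung slide out to its stop by the red knob so that one disc drops into the beaker. Ease the slide back fully home by hand, without letting it snap back, and leave the beaker standing upright on the worktop with its one disc in it; leave the things around alone.

Things in the scene. Friction and masses are not known exactly. Their poses are not given: they have to be found in the camera images.
- dispenser: Disc dispenser, fixed: grey base 178 x 90 mm, aluminium frame, deck 66 mm wide with underside 78 mm, top 86 mm above the worktop, x = -18 to 178 mm (overhangs the frame front by 18 mm). Origin: on the worktop under the frame's front. -x: the way the slide pulls out, z up; yaw varies. On the deck a clear square magazine (x 36 to 72 mm, top 132 mm up) with three discs; behind it a low spring housing.
- slide (a joint): Travel of the blue sprung slide, m: 0 = home (in), 0.090 = out at its hard stop; it pulls out level along the dispenser's -x. Spring pull 3.6 N at home, 8.5 N at the stop; no latch, it flies back if let go. Its pocket carries the lowest disc past the deck's front edge, where it falls (at about 0.075 m of travel); the next drops into the pocket only when the slide is home again.
- slide_knob (a point): Grip point of the red upright knob on the slide, 10 mm below its top: knob 12 mm (dispenser's x) by 18 mm (y), 30 mm tall, top 124 mm above the worktop; moves with the slide. At home it is 18 mm behind (+x) the dispenser's origin, its rear 12 mm from the magazine; take it from above across its 18 mm width.
- outlet (a point): Point on the worktop under the outlet, where the middle of the beaker should stand: 32 mm in front (-x) of the dispenser's origin. The home knob lies 50 mm straight behind it along the dispenser's +x. The deck's front edge overhangs the beaker's rim there by about 15 mm, 8 mm above it, so bring the beaker in low from the front (-x).
- magazine (a point): Middle of the magazine at deck height, 54 mm behind (+x) the dispenser's origin, 86 mm above the worktop.
- beaker: Loose clear beaker, upright, 59 mm across the rim, 70 mm tall, about 40 g; open at the top. Origin: middle of its underside.
- disc_a: Lowest brass disc (pale top face) in the magazine, 24 mm diameter, 10 mm thick, 30 g, the one to dispense. Origin: centre of its underside.
- disc_b: Second brass disc in the magazine, like disc_a; must stay in the magazine.
- disc_c: Top brass disc in the magazine, like disc_a; must stay in the magazine.
- buffer_bottle: Bystander: bottle with blue cap, 66 mm diameter, 128 mm tall. Origin: middle of its underside.
- petri_a: Bystander: petri dish with lid, 61 mm diameter, 12 mm high. Origin: middle of its underside.
- film_box: Bystander: light carton 55 x 120 x 50 mm. Origin: middle of its underside.
There are look-alikes about, which are no part of the job. There is more than one size of the beaker; the one meant has the size given above.

How it is judged:
By the outcome, as a careful person would: the job done as asked, in the order asked, and still so for the second after the job is handed in, with the robot touching nothing.
It also fails if it takes over 58 s, if anything falls off the work surface, if the arm or the gripper's body presses on something with over 40 N, if the wrist force passes 120 N, or if a joint passes its speed limit or range.

## Working session

There is one attempt and no reset: what is moved stays moved. The work goes in short steps, Python scripts to look and compute and a tool call to move; the robot and the scene stay as the last step left them, time stands still between calls to the robot, and variables do not carry over. Pictures are saved under pics/ and viewed, at most 10 in all, crops included, and the job is handed in when it is done.

Besides the shell and the picture viewer there is one more tool, called after "Call:" as a command line: name --argument value ..., lists and objects as JSON in quotes. send_rows: Moves the arm, as the interface text tells. Its arguments: {"type":"object","properties":{"targets":{"type":"array"},"grip_force":{"type":"number"}},"required":["targets"]}

```bash
mkdir -p pics; cat > h.py <<'E'
import numpy as np, cv2
from workcell import env, optics
def ray(cam,px):
    c=optics.camera_info(cam);K=np.array(c["camera_matrix"]);R=np.array(c["R"]);t=np.array(c["t"])
    d=R.T@np.linalg.solve(K,[px[0],px[1],1.]);return -R.T@t,d
def at_z(cam,px,z):
    o,d=ray(cam,px);return o+d*(z-o[2])/d[2]
def cloud(cam,depth):
    c=optics.camera_info(cam);K=np.array(c["camera_matrix"]);R=np.array(c["R"]);t=np.array(c["t"])
    v,u=np.mgrid[:384,:512];p=np.stack([u,v,np.ones_like(u)],-1)@np.linalg.inv(K).T*depth[...,None]
    return (p-t)@R
def save(n,im,s=1):
    cv2.imwrite(f"pics/{n}.png",cv2.resize(im[...,::-1],None,fx=s,fy=s,interpolation=cv2.INTER_CUBIC))
E
python3 - <<'E'
from h import *
ims={}
for c in("top","scene"):
    p,d=optics.grab_frame(c);np.savez(c,p=p,d=d);P=cloud(c,d)
    save(c+"0",p,1.5)
    for n in("dispenser","beaker","slide_knob","outlet","magazine","buffer_bottle","petri_a","film_box","disc_a"):
        for r in optics.place_of(c,n)[:4]:
            print(c,n,round(r["conf"],2),np.round(r["at"]),np.round(at_z(c,r["at"],{"slide_knob":114,"magazine":86}.get(n,0))))
    for r in optics.silhouettes(c,"beaker")[:4]:
        m=r["mask"]&(d>0);q=P[m];print(" beaker mask",round(r["conf"],2),np.round(r["at"]),m.sum(),np.round(np.percentile(q,[2,50,98],axis=0)).tolist())
print(env.state())
E
```

```text
top dispenser 0.87 [188. 172.] [629. 187.   0.]
top beaker 0.76 [326. 171.] [ 627. -207.    0.]
top beaker 0.73 [368. 225.] [ 474. -322.    0.]
top beaker 0.65 [329. 200.] [ 543. -215.    0.]
top slide_knob 0.81 [180. 160.] [642. 187. 114.]
top outlet 0.68 [188. 183.] [596. 184.   0.]
top outlet 0.5 [182. 146.] [703. 205.   0.]
top magazine 0.69 [178. 148.] [678. 199.  86.]
top buffer_bottle 0.64 [288. 141.] [ 715. -100.    0.]
top buffer_bottle 0.36 [188. 170.] [635. 185.   0.]
top petri_a 0.91 [246. 252.] [399.  21.   0.]
top film_box 0.89 [150. 271.] [351. 288.   0.]
top film_box 0.6 [252. 253.] [399.   6.   0.]
top disc_a 0.49 [175. 144.] [709. 225.   0.]
 beaker mask 0.61 [326. 168.] 220 [[611.0, -222.0, 1.0], [636.0, -207.0, 17.0], [651.0, -182.0, 56.0]]
 beaker mask 0.58 [376. 221.] 976 [[450.0, -358.0, 2.0], [487.0, -334.0, 39.0], [524.0, -281.0, 102.0]]
 beaker mask 0.56 [336. 197.] 400 [[522.0, -246.0, 1.0], [548.0, -227.0, 14.0], [570.0, -192.0, 73.0]]
scene dispenser 0.79 [247. 153.] [615. 182.  -0.]
scene beaker 0.84 [322. 295.] [ 480. -325.    0.]
scene beaker 0.83 [331
[... 750 characters left out ...]
 55.0], [524.0, -282.0, 98.0]]
{'time_s': 1.1, 'qpos': array([ 6.27382569e+01,  1.83091141e+01,  8.96381157e+01, -6.31339318e-04,
        7.20434979e+01, -1.14451087e+00]), 'qvel': array([-0.03031601,  0.00151455,  0.00034412,  0.03547678,  0.04017067,
        0.07330958]), 'effort': array([-9.32339171e-04, -4.12361240e+01, -2.32227713e+01,  7.26402272e-02,
        3.79165099e-02, -1.77492001e-05]), 'ee_pos': array([253.12080038, 516.31545903, 214.00988336]), 'ee_rot': array([1.79990742e+02, 7.85705611e-04, 1.53882962e+02]), 'force': array([-0.23517177,  0.30856575, -0.19188797]), 'torque': array([0.01155088, 0.01822134, 0.00075812]), 'gripper_force': 0.0, 'gripper_width': 91.09868380286129}
```

View pics/top0.png

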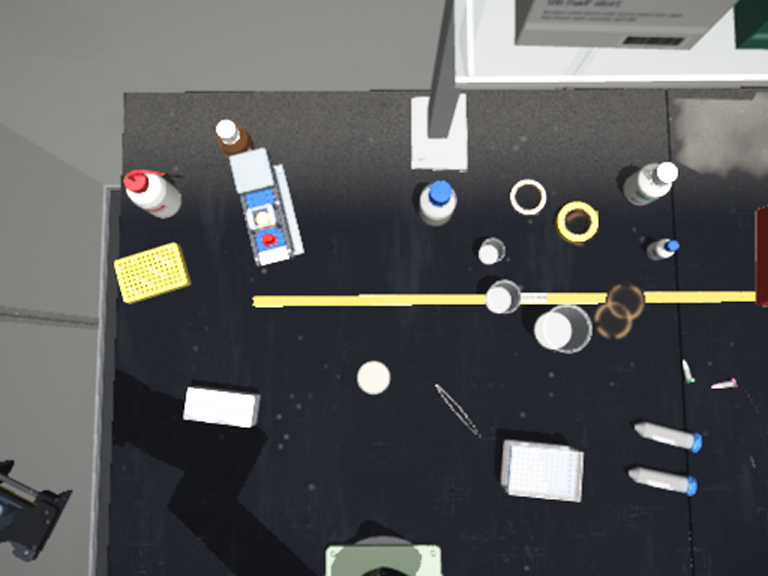

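View pics/scene0.png

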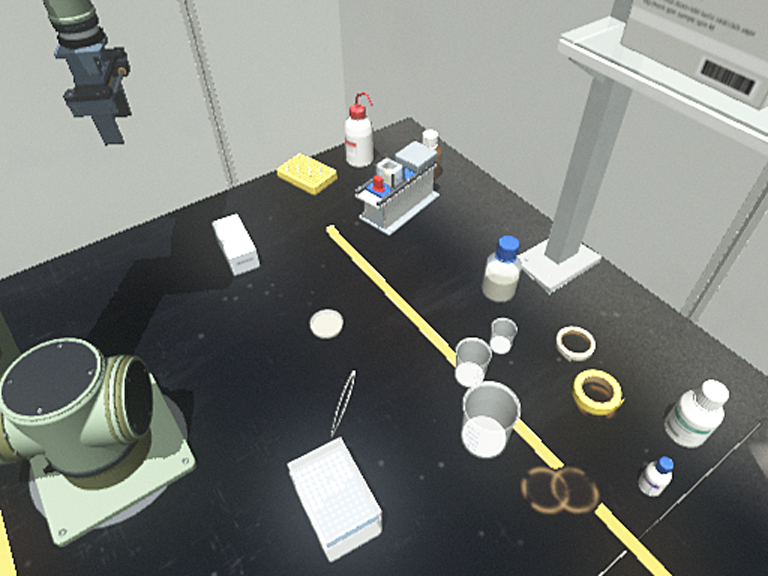

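```bash
python3 - <<'E'
from h import *
for c in("top","scene"):
    z=np.load(c+".npz");p,d=z["p"],z["d"];P=cloud(c,d)
    # dispenser region points, deck-height 80-92, and housings
    box=(P[...,0]>540)&(P[...,0]<860)&(P[...,1]>80)&(P[...,1]<330)&(d>0)
    for lo,hi in((80,90),(5,40),(118,136)):
        m=box&(P[...,2]>lo)&(P[...,2]<hi);q=P[m][:,:2].astype(np.float32)
        if len(q)>5: r=cv2.minAreaRect(q);print(c,lo,hi,len(q),[np.round(a,1) for a in r])
    hsv=cv2.cvtColor(p,cv2.COLOR_RGB2HSV)
    red=((hsv[...,0]<8)|(hsv[...,0]>172))&(hsv[...,1]>140)&(hsv[...,2]>70)&box
    q=P[red];print("red",red.sum(),np.round(np.median(q,0)),np.round(q.min(0)),np.round(q.max(0)))
    blue=(abs(hsv[...,0].astype(int)-110)<14)&(hsv[...,1]>120)&box&(P[...,2]>60)
    q=P[blue];print("blue",blue.sum(),np.round(np.median(q,0)),[np.round(a,1) for a in cv2.minAreaRect(q[:,:2].astype(np.float32))])
z=np.load("scene.npz")["p"];save("crop",z[200:330,270:390],4.5)
E
```

```text
top 80 90 233 [array([731. , 216.9]), array([258.6,  75. ]), np.float64(17.3)]
top 5 40 800 [array([699.5, 204.8]), array([249.8, 317. ]), np.float64(89.9)]
top 118 136 752 [array([741.7, 217.6]), array([216. ,  65.2]), np.float64(13.8)]
red 58 [642. 190. 119.] [635. 183.  55.] [823. 245. 127.]
blue 315 [709. 205.  96.] [array([681.4, 201.5]), array([104.8,  48.9]), np.float64(13.8)]
scene 80 90 227 [array([730.7, 215.1]), array([253.7,  69.8]), np.float64(14.9)]
scene 5 40 582 [array([703.9, 196.2]), array([308. ,  95.6]), np.float64(1.1)]
scene 118 136 201 [array([712.8, 212. ]), array([155.6,  55.7]), np.float64(13.7)]
red 60 [640. 191. 107.] [633. 181.  93.] [649. 204. 123.]
blue 93 [648. 193.  92.] [array([679.6, 201. ]), array([105.9,  47.5]), np.float64(13.1)]
```

The top view shows three beakers: small at (327,167), medium at (335,198) and large at (370,222). The dispenser is at about (178,155) with its red knob at (179,159). In the scene view the beaker candidates are small (334,224) about 53 mm tall, medium (312,242) about 70 mm, and large (324,280) about 100 mm. I choose the medium one and check it in a crop.

View pics/crop.png

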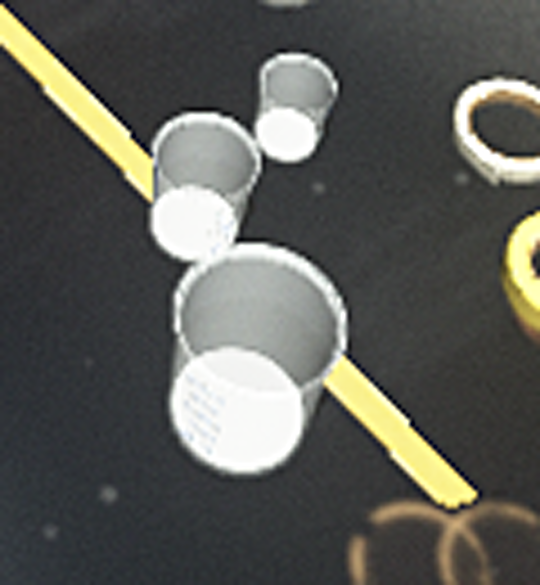

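```bash
python3 - <<'E'
from h import *
from scipy.optimize import least_squares
# rim circle from top-height points of medium beaker in both clouds
Q=[]
for c in("top","scene"):
    z=np.load(c+".npz");P=cloud(c,z["d"]);m=(np.hypot(P[...,0]-545,P[...,1]+219)<42)&(z["d"]>0)
    for lo,hi in((8,25),(25,45),(45,62),(62,78)):
        q=P[m&(P[...,2]>lo)&(P[...,2]<hi)]
        if len(q)>8:
            f=least_squares(lambda x:np.hypot(q[:,0]-x[0],q[:,1]-x[1])-x[2],[545,-219,28],loss="soft_l1")
            print(c,lo,len(q),np.round(f.x,1),"zmax",q[:,2].max().round(1))
E
```

```text
top 8 59 [ 543.9 -218.1   24.7] zmax 24.9
top 25 59 [ 544.  -218.4   25.7] zmax 45.0
top 45 44 [ 544.1 -218.4   26.3] zmax 61.5
top 62 89 [ 544.1 -218.5   27.7] zmax 75.2
scene 8 127 [ 544.9 -218.4   25.4] zmax 24.9
scene 25 191 [ 544.8 -218.4   25.9] zmax 45.0
scene 45 171 [ 544.6 -218.5   26.6] zmax 62.0
scene 62 104 [ 544.7 -218.5   27.7] zmax 71.3
```

Call:
send_rows --targets '[[[0,0,-0.095,0.09,-0.23,0,-1],[0,0,-0.095,0.09,-0.23,0,-1],[0,0,-0.095,0.09,-0.23,0,-1],[0,0,-0.095,0.09,-0.23,0,-1],[0,0,-0.095,0.09,-0.23,0,-1],[0,0,-0.095,0.09,-0.23,0,-1],[0,0,-0.095,0.09,-0.23,0,-1],[0,0,-0.095,0.09,-0.23,0,-1],[0,0,-0.095,0.09,-0.23,0,-1],[0,0,-0.095,0.09,-0.23,0,-1],[0,0,-0.095,0.09,-0.23,0,-1],[0,0,-0.095,0.09,-0.23,0,-1]]]'

```text
time_s: 2.3
ee_pos: [469.6, -37.8, 214.3]
ee_rot: [180.0, -0.0, 50.9]
force: [0.2, 1.1, 0.4]
gripper_width: 90.5
gripper_force: 0.0
```

Call:
send_rows --targets '[[[0,0,-0.09,0.069,-0.187,0,-1],[0,0,-0.091,0.069,-0.187,0,-1],[0,0,0,0.069,-0.187,0,-1],[0,0,0,0.069,-0.187,0,-1],[0,0,0,0.069,-0.188,0,-1],[0,0,0,0,0,-0.15,-1],[0,0,0,0,0,-0.2,-1],[0,0,0,0,0,-0.2,-1],[0,0,0,0,0,-0.2,-1],[0,0,0,0,0,-0.12,-1],[0,0,0,0,0,-0.07,-1],[0,0,0,0,0,0,-1]]]'

```text
time_s: 3.5
ee_pos: [536.6, -222.2, 23.7]
ee_rot: [-179.8, 0.2, 35.0]
force: [-0.3, 0.3, -0.2]
gripper_width: 91.1
gripper_force: 0.0
```

Call:
send_rows --targets '[[[0,0,0,0,0,0,1],[0,0,0,0,0,0,1],[0,0,0,0,0,0,1],[0,0,0,0,0,0,1],[0,0,0,0,0,0,1],[0,0,0,0,0,0,1],[0,0,0,0,0,0,1],[0,0,0,0,0,0,1]]]' --grip_force 8

```text
time_s: 4.3
ee_pos: [538.6, -223.1, 26.6]
ee_rot: [179.9, -0.0, 35.0]
force: [-0.1, -0.2, 5.2]
gripper_width: 57.5
gripper_force: 8.0
```

Call:
send_rows --targets '[[[0,0,0,0,0,0.1,1],[0,0,0,0,0,0.2,1],[0,0,0,0,0,0.2,1],[0,0,-0.03,0,0.1,0.1,1],[0,0,-0.03,-0.043,0.2,0,1],[0,0,-0.03,-0.043,0.24,0,1],[0,0,-0.03,-0.043,0.24,0,1],[0,0,-0.03,-0.043,0.24,0,1],[0,0,-0.03,-0.043,0.24,0,1],[0,0,-0.03,-0.043,0.24,0,1],[0,0,-0.023,-0.043,0.24,0,1],[0,0,0,-0.044,0.12,0,1]]]'

```text
time_s: 5.5
ee_pos: [468.0, 152.2, 145.5]
ee_rot: [-180.0, 0.0, 14.1]
force: [-0.6, -0.4, -1.0]
gripper_width: 57.7
gripper_force: 8.0
```

Call:
send_rows --targets '[[[0,0,0,0,0,0,1],[0,0,0,0,0,0,1],[0,0,0,0,0,0,1]]]'

```text
time_s: 5.8
ee_pos: [469.2, 148.2, 145.7]
ee_rot: [180.0, 0.0, 14.0]
force: [-0.0, -0.9, -1.2]
gripper_width: 57.7
gripper_force: 8.0
```

```bash
cat >> h.py <<'E'
from scipy.spatial.transform import Rotation as Ro
def wray(px,st):
    c=optics.camera_info("wrist");K=np.array(c["camera_matrix"]);M=np.array(c["mount"])
    a=np.array([(px[0]-K[0,2])/K[0,0],(px[1]-K[1,2])/K[1,1]]);r=np.hypot(*a)
    d=np.array([*(np.sin(r)*a/max(r,1e-9)),np.cos(r)])
    R=Ro.from_euler("xyz",st["ee_rot"],degrees=True).as_matrix()
    return R@M[:3,3]+st["ee_pos"],R@M[:3,:3]@d
def w_z(px,z,st):
    o,d=wray(px,st);return o+d*(z-o[2])/d[2]
E
python3 - <<'E'
from h import *
st=env.state();p,d=optics.grab_frame("wrist");save("w1",p,1.5)
print(st["ee_pos"],st["ee_rot"],st["gripper_width"])
for n,z in(("slide_knob",114),("outlet",0),("magazine",86),("dispenser",0)):
    for r in optics.place_of("wrist",n)[:3]: print(n,round(r["conf"],2),np.round(r["at"]),np.round(w_z(r["at"],z,st),1))
E
```

```text
[469.1742383  148.21270892 145.67932742] [1.79968279e+02 3.65742544e-02 1.39795087e+01] 57.744519344347246
dispenser 0.56 [256.  32.] [625.9 191.2   0. ]
```

View pics/w1.png

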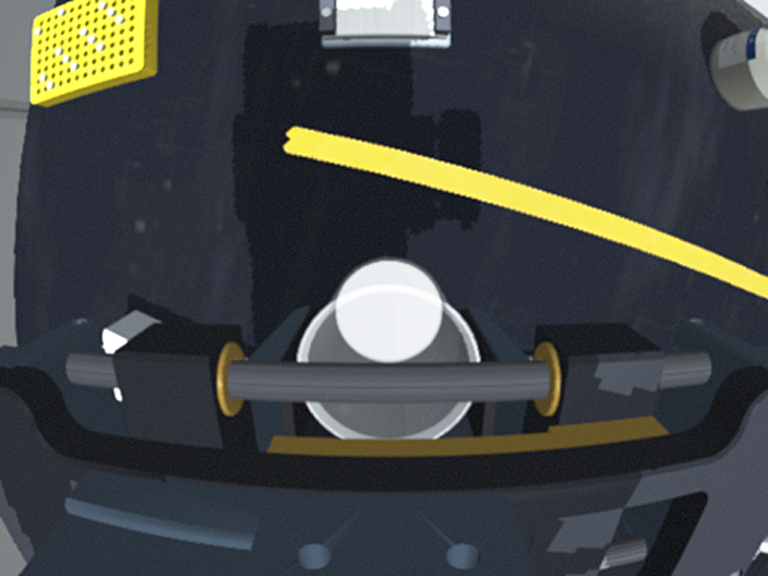

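The wrist view shows the medium beaker held between the pads and the front edge of the dispenser's base at the top, about (323..449, 45) in the enlarged picture.

```bash
python3 - <<'E'
from h import *
st=env.state()
for x in((323/1.5,46/1.5),(386/1.5,46/1.5),(450/1.5,46/1.5)): print(np.round(w_z(x,0,st),1),np.round(w_z(x,6,st),1))
# knob top in top/scene images: red pixels centroid on z=124 plane vs depth
z=np.load("top.npz");P=cloud("top",z["d"]);hsv=cv2.cvtColor(z["p"],cv2.COLOR_RGB2HSV)
red=((hsv[...,0]<8)|(hsv[...,0]>172))&(hsv[...,1]>140)&(hsv[...,2]>70)&(abs(P[...,0]-641)<25)&(abs(P[...,1]-190)<25)
q=P[red&(P[...,2]>116)];print("knob top",len(q),np.round(q.mean(0),1),cv2.minAreaRect(q[:,:2].astype(np.float32)))
for a in(12,14,16):
    u=np.array([np.cos(np.radians(a)),np.sin(np.radians(a))]);v=np.array([-u[1],u[0]])
    for c in("top","scene"):
        zz=np.load(c+".npz");Q=cloud(c,zz["d"]);s=Q[(Q[...,0]>590)&(Q[...,0]<850)&(abs(Q[...,1]-205)<70)&(Q[...,2]>76)&(Q[...,2]<90)]
        du=s[:,:2]@u;dv=s[:,:2]@v
        print(a,c,"u",np.percentile(du,[0,1,99,100]).round(1),"v",np.percentile(dv,[1,3,97,99]).round(1))
E
```

```text
[618.6 233.6   0. ] [617.  232.3   6. ]
[628.2 189.8   0. ] [626.4 189.3   6. ]
[640.2 145.9   0. ] [638.3 146.3   6. ]
knob top 33 [642.3 191.2 123.6] ((642.6777954101562, 191.6663818359375), (11.511567115783691, 15.212028503417969), 11.776594161987305)
12 top u [632.  632.8 880.1 884.4] v [22.5 23.6 92.5 96.2]
12 scene u [632.1 632.8 882.  884.2] v [21.7 22.1 82.7 85.9]
14 top u [633.8 634.3 882.1 886.5] v [-0.9 -0.8 63.  66.1]
14 scene u [634.  634.9 884.1 886.2] v [-2.3 -1.7 59.1 61.6]
16 top u [633.6 634.7 883.  887.4] v [-29.  -27.7  34.7  38.3]
16 scene u [634.6 635.2 885.1 887.2] v [-29.6 -28.9  36.4  39.3]
```

Call:
send_rows --targets '[[[0,0,0,0,0,-0.2,1],[0,0,0,0,0,-0.2,1],[0,0,0,0,0,-0.13,1],[0,0,0,0,0,-0.06,1],[0,0,0,0.08,0.02,0,1],[0,0,0,0.1,0.025,0,1],[0,0,0,0.1,0.025,0,1],[0,0,0,0.1,0.025,0,1],[0,0,0,0.08,0.02,0,1],[0,0,0,0.06,0.015,0,1],[0,0,0,0.04,0.01,0,1],[0,0,0,0.03,0.007,0,1]]]'

```text
time_s: 7.25
ee_pos: [587.6, 178.2, 27.8]
ee_rot: [180.0, 0.0, 14.0]
force: [0.1, -0.1, 0.6]
gripper_width: 57.4
gripper_force: 8.0
```

Call:
send_rows --targets '[[[0,0,0,0,0,0,1],[0,0,0,0,0,0,1],[0,0,0,0,0,-0.005,1],[0,0,0,0,0,0,1]]]'

```text
time_s: 7.65
ee_pos: [586.5, 178.4, 26.9]
ee_rot: [180.0, 0.0, 14.0]
force: [0.6, 0.1, -0.4]
gripper_width: 57.4
gripper_force: 8.0
```

```bash
python3 - <<'E'
from h import *
s=env.state();print(s["force"],s["ee_pos"])
st=s;p,d=optics.grab_frame("wrist");save("w2",p,1.5)
for n,z in(("slide_knob",114),("outlet",0),("magazine",86)):
    for r in optics.place_of("wrist",n)[:3]: print(n,round(r["conf"],2),np.round(r["at"]),np.round(w_z(r["at"],z,st),1))
E
```

```text
[ 0.60138748  0.11201787 -0.37081586] [586.49871949 178.37081646  26.89072893]
slide_knob 0.82 [257. 147.] [645.1 194.2 114. ]
```

View pics/w2.png

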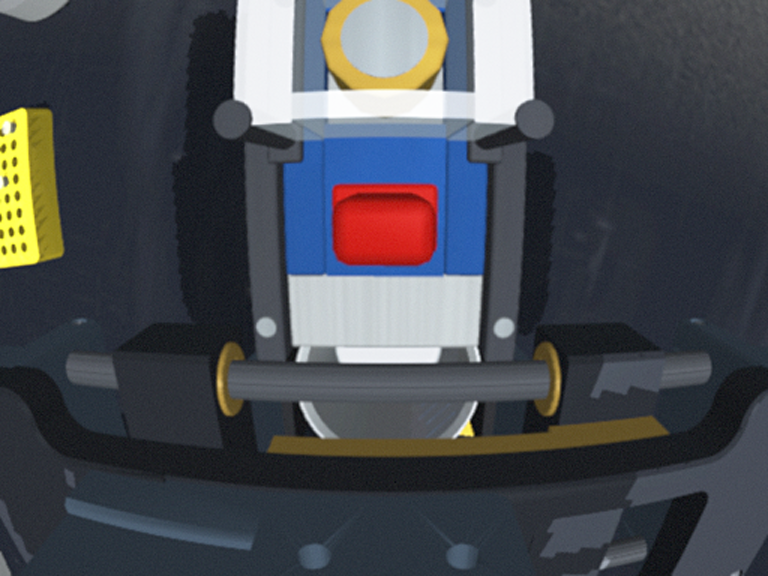

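Call:
send_rows --targets '[[[0,0,0,0,0,-0.002,1],[0,0,0,0,0,0,0],[0,0,0,0,0,0,-0.6],[0,0,0,0,0,0,-0.8],[0,0,0,0,0,0,-0.8],[0,0,0,0,0,0,-0.8],[0,0,0,0,0,0.1,-0.8],[0,0,0,0,0,0.2,-0.8],[0,0,0,0,0,0.2,-0.8],[0,0,0,0,0,0.2,-0.8],[0,0,0,0,0,0,-0.8],[0,0,0,0,0,0,-0.8]]]'

```text
time_s: 9.05
ee_pos: [587.3, 178.6, 167.5]
ee_rot: [180.0, -0.1, 14.0]
force: [-1.0, -0.7, 0.2]
gripper_width: 81.5
gripper_force: 0.0
```

```bash
cat > look.py <<'E'
from h import *
import sys
st=env.state();p,d=optics.grab_frame("wrist");save(sys.argv[1],p,1.5);np.savez("w",p=p,d=d)
print(st["ee_pos"],st["force"],st["gripper_width"])
u=np.array([.9703,.2419]);v=np.array([-.2419,.9703])
c=optics.camera_info("wrist");K=np.array(c["camera_matrix"]);M=np.array(c["mount"]);R=Ro.from_euler("xyz",st["ee_rot"],degrees=True).as_matrix()
V,U=np.mgrid[:384,:512];a=np.stack([(U-K[0,2])/K[0,0],(V-K[1,2])/K[1,1]],-1);r=np.linalg.norm(a,axis=-1,keepdims=True)+1e-9
P=np.concatenate([np.tan(r)*a/r,np.ones_like(r)],-1)*d[...,None]
W=(P@M[:3,:3].T+M[:3,3])@R.T+st["ee_pos"]
L=np.stack([W[...,:2]@u,W[...,:2]@v,W[...,2]],-1);np.save("L",L)
hsv=cv2.cvtColor(p,cv2.COLOR_RGB2HSV)
red=((hsv[...,0]<8)|(hsv[...,0]>172))&(hsv[...,1]>140)&(hsv[...,2]>70)&(d>0)&(abs(L[...,0]-670)<150)&(abs(L[...,1]-31)<30)&(L[...,2]>120)
q=L[red];print("knob top u,v,z",len(q),q.mean(0).round(1),np.percentile(q,[3,97],axis=0).round(1).tolist())
E
python3 look.py w3; python3 - <<'E'
from h import *
L=np.load("L.npy")
for lo in range(-45,46,5):
    m=(abs(L[...,1]-31-lo)<2.5)&(L[...,0]>635)&(L[...,0]<687);z=L[m][:,2]
    print(lo,m.sum(),np.percentile(z,[50,98]).round() if len(z) else "")
E
```

```text
[587.33446494 178.61194367 167.46478584] [-0.97804391 -0.69820118  0.16617652] 81.53908482954168
knob top u,v,z 399 [672.3  33.  123.6] [[666.6, 25.1, 121.0], [678.1, 41.0, 125.1]]
-45 2540 [269. 289.]
-40 1261 [276. 290.]
-35 1196 [280. 290.]
-30 1520 [275. 289.]
-25 1763 [273. 290.]
-20 1730 [275. 290.]
-15 2078 [279. 297.]
-10 2211 [281. 297.]
-5 2279 [281. 297.]
0 12191 [339. 339.]
5 2287 [281. 297.]
10 2052 [283. 297.]
15 1993 [283. 297.]
20 2057 [284. 298.]
25 2148 [284. 298.]
30 2026 [284. 298.]
35 1663 [286. 298.]
40 1405 [287. 298.]
45 2607 [269. 298.]
```

View pics/w3.png

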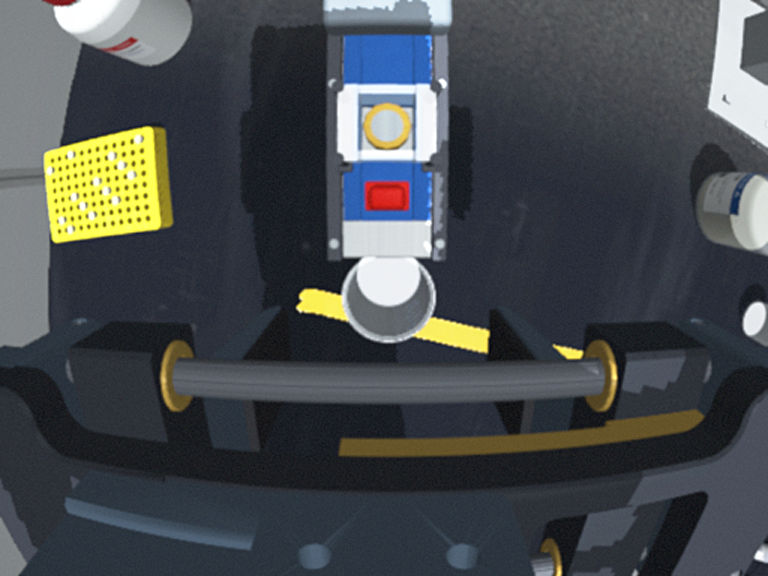

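The beaker stands upright at the outlet, rim at about (388,298), with the deck edge over its back. The knob is at (387,196). I check the rail heights and the spacing between beaker and knob.

```bash
python3 - <<'E'
from h import *
from scipy.optimize import least_squares
L=np.load("L.npy");ok=(L[...,2]<140)&(L[...,2]>-20)
for lo in range(-45,46,5):
    m=ok&(abs(L[...,1]-33-lo)<2.5)&(L[...,0]>638)&(L[...,0]<687);z=L[m][:,2]
    if len(z):print(lo,m.sum(),np.percentile(z,[50,98]).round())
q=L[ok&(np.hypot(L[...,0]-621,L[...,1]-32)<40)&(L[...,2]>64)&(L[...,2]<73)&(L[...,0]<634)]
f=least_squares(lambda x:np.hypot(q[:,0]-x[0],q[:,1]-x[1])-28.5,[621,32],loss="soft_l1");print("rim",len(q),f.x.round(1))
m=ok&(L[...,2]>126)&(abs(L[...,1]-33)<16)&(L[...,0]<740);print("magazine front u",np.percentile(L[m][:,0],[1,5]).round(1))
E
```

```text
-45 69 [0. 5.]
-35 43 [96. 97.]
-30 358 [96. 98.]
-25 400 [95. 98.]
-20 347 [94. 98.]
-15 339 [94. 96.]
-10 310 [ 94. 124.]
-5 362 [ 95. 125.]
0 363 [ 95. 125.]
5 362 [ 95. 125.]
10 330 [ 94. 123.]
15 349 [94. 96.]
20 333 [94. 99.]
25 387 [95. 99.]
30 345 [96. 98.]
35 16 [96. 97.]
45 53 [0. 1.]
rim 481 [608.   32.1]
magazine front u [690.1 690.3]
```

```bash
python3 - <<'E'
from h import *
st=env.state()
for n,px,z in(("front",(388,341),70),("left",(342,298),70),("right",(435,298),70),("deck",(388,259),86),("knob",(387,195),124),("knobbase",(387,211),94)):
    w=w_z((px[0]/1.5,px[1]/1.5),z,st);print(n,round(w[:2]@[.9703,.2419],1),round(w[:2]@[-.2419,.9703],1))
E
```

```text
front 577.7 31.8
left 606.3 60.5
right 606.3 2.5
deck 634.0 31.8
knob 672.2 32.3
knobbase 662.1 32.4
```

```bash
python3 - <<'E'
from h import *
st=dict(ee_pos=np.array([586.5,178.37,26.9]),ee_rot=np.array([180,0,14.]))
for n,px,z in(("front",(388,440),70),("left",(298,365),70),("right",(481,365),70),("deck",(388,346),86)):
    w=w_z((px[0]/1.5,px[1]/1.5),z,st);print(n,round(w[:2]@[.9703,.2419],1),round(w[:2]@[-.2419,.9703],1))
from scipy.optimize import least_squares
for c in("top","scene"):
    p,d=optics.grab_frame(c);P=cloud(c,d);W=np.stack([P[...,:2]@[.9703,.2419],P[...,:2]@[-.2419,.9703],P[...,2]],-1)
    m=(d>0)&(np.hypot(W[...,0]-612,W[...,1]-32)<45)&(W[...,2]>5)&(W[...,2]<74)&(W[...,0]<633);q=W[m]
    f=least_squares(lambda x:np.hypot(q[:,0]-x[0],q[:,1]-x[1])-27,[612,32],loss="soft_l1");print(c,len(q),f.x.round(1),np.percentile(q,[1,99],axis=0).round(1).tolist())
E
```

```text
front 595.4 31.8
left 623.3 60.4
right 623.3 2.2
deck 636.5 31.8
top 95 [604.3  33.3] [[575.4, 3.2, 5.0], [630.7, 37.5, 72.7]]
scene 404 [606.9  31.9] [[578.6, 4.1, 7.0], [632.6, 59.7, 68.9]]
```

Call:
send_rows --targets '[[[0,0,0,-0.069,-0.013,0,-1],[0,0,0,0,0,-0.1,-1],[0,0,0,0,0,-0.2,-1],[0,0,0,0,0,-0.2,-1],[0,0,0,0,0,-0.13,-1],[0,0,0,0,0,-0.07,-1],[0,0,0,0,0,0,-1]]]'

```text
time_s: 9.9
ee_pos: [571.4, 175.4, 23.8]
ee_rot: [180.0, 0.3, 14.0]
force: [0.0, -0.5, -0.1]
gripper_width: 91.5
gripper_force: 0.0
```

Call:
send_rows --targets '[[[0,0,0,0,0,0,1],[0,0,0,0,0,0,1],[0,0,0,0,0,0,1],[0,0,0,0,0,0,1],[0,0,0,0,0,0,1],[0,0,0,0,0,0,1],[0,0,0,0,0,0,1]]]' --grip_force 6

```text
time_s: 10.6
ee_pos: [573.9, 175.9, 27.3]
ee_rot: [180.0, -0.1, 14.0]
force: [-0.3, -1.9, 4.7]
gripper_width: 57.6
gripper_force: 6.0
```

```bash
cat > beak.py <<'E'
from h import *
import sys
from scipy.optimize import least_squares
for c in("top","scene"):
    p,d=optics.grab_frame(c);P=cloud(c,d);W=np.stack([P[...,:2]@[.9703,.2419],P[...,:2]@[-.2419,.9703],P[...,2]],-1)
    m=(d>0)&(np.hypot(W[...,0]-612,W[...,1]-32)<45)&(W[...,2]>5)&(W[...,2]<74)&(W[...,0]<633);q=W[m]
    if len(q)>20:
        f=least_squares(lambda x:np.hypot(q[:,0]-x[0],q[:,1]-x[1])-27,[612,32],loss="soft_l1");print(c,len(q),f.x.round(1),np.percentile(q,[1,99],axis=0).round(1).tolist())
st=env.state();p,d=optics.grab_frame("wrist");np.savez("w",p=p,d=d);save(sys.argv[1],p,1.5)
u,v=st["ee_pos"][:2]@[.9703,.2419],st["ee_pos"][:2]@[-.2419,.9703]
print("tcp u v z",round(u,1),round(v,1),st["ee_pos"][2].round(1),st["force"].round(1),st["gripper_width"].round(1))
for r in optics.silhouettes("wrist","beaker")[:2]:
    ys,xs=np.where(r["mask"])
    w=[w_z(a,70,st) for a in((xs.mean(),ys.max()),(xs.min(),np.median(ys[xs<=xs.min()+1])),(xs.max(),np.median(ys[xs>=xs.max()-1])))]
    print("mask conf",round(r["conf"],2),[(round(a[:2]@[.9703,.2419],1),round(a[:2]@[-.2419,.9703],1)) for a in w],xs.min(),xs.max(),ys.min(),ys.max())
E
python3 beak.py w4
```

```text
scene 316 [606.8  32.3] [[578.7, -8.0, 6.6], [625.0, 66.5, 72.0]]Traceback (most recent call last):
  File "beak.py", line 11, in <module>
    print("tcp u v z",round(u,1),round(v,1),st["ee_pos"][2].round(1),st["force"].round(1),st["gripper_width"].round(1))
                                                                                          ^^^^^^^^^^^^^^^^^^^^^^^^^
AttributeError: 'float' object has no attribute 'round'
```

```bash
sed -i 's/st\["gripper_width"\].round(1)/round(st["gripper_width"],1)/' beak.py; python3 beak.py w4
```

```text
scene 322 [606.6  32.4] [[579.2, -8.2, 5.9], [623.9, 65.3, 72.4]]
tcp u v z 599.5 31.9 27.3 [ 0.6 -0.9  5.6] 57.2
```

Call:
send_rows --targets '[[[0,0,0,0,0,0.005,1],[0,0,0,0.02,0.005,0,1],[0,0,0,0.025,0.006,0,1],[0,0,0,0.02,0.005,0,1],[0,0,0,0.008,0.002,0,1],[0,0,0,0,0,-0.005,1],[0,0,0,0,0,0,1]]]'

```text
time_s: 11.65
ee_pos: [589.1, 180.0, 27.7]
ee_rot: [-180.0, -0.1, 14.0]
force: [-1.0, 0.6, 7.8]
gripper_width: 57.5
gripper_force: 6.0
```

```bash
python3 beak.py w5
```

```text
scene 395 [614.9  32.2] [[583.9, -8.5, 9.8], [631.6, 69.9, 73.6]]
tcp u v z 615.1 32.1 27.8 [-1.  -1.   8.2] 57.5
mask conf 0.77 [(np.float64(598.4), np.float64(32.3)), (np.float64(628.5), np.float64(60.1)), (np.float64(628.5), np.float64(4.9))] 201 317 237 292
```

Call:
send_rows --targets '[[[0,0,0,0,0,0.004,1],[0,0,0,0,0,0,1]]]'

```text
time_s: 12.05
ee_pos: [588.4, 179.8, 27.8]
ee_rot: [-180.0, -0.1, 14.0]
force: [-0.3, 0.6, 6.7]
gripper_width: 57.5
gripper_force: 6.0
```

Call:
send_rows --targets '[[[0,0,0,0,0,0,-0.3],[0,0,0,0,0,0,-0.4],[0,0,0,0,0,0,-0.5],[0,0,0,0,0,0,-0.6],[0,0,0,0,0,0,-0.7],[0,0,0,0,0,0,-0.7]]]'

```text
time_s: 12.65
ee_pos: [587.9, 179.5, 27.2]
ee_rot: [180.0, 0.0, 14.0]
force: [-0.6, -0.1, -0.5]
gripper_width: 77.5
gripper_force: 0.0
```

```bash
python3 beak.py w6
```

```text
scene 412 [606.2  32.9] [[578.1, -7.2, 7.2], [631.9, 73.3, 71.8]]
tcp u v z 613.9 32.0 27.3 [-0.8  0.2  0.5] 77.2
mask conf 0.74 [(np.float64(591.2), np.float64(33.0)), (np.float64(608.6), np.float64(61.3)), (np.float64(607.7), np.float64(3.4))] 201 317 234 302
mask conf 0.37 [(np.float64(626.8), np.float64(32.7)), (np.float64(698.3), np.float64(82.9)), (np.float64(698.8), np.float64(-17.4))] 146 371 0 240
```

View pics/w6.png

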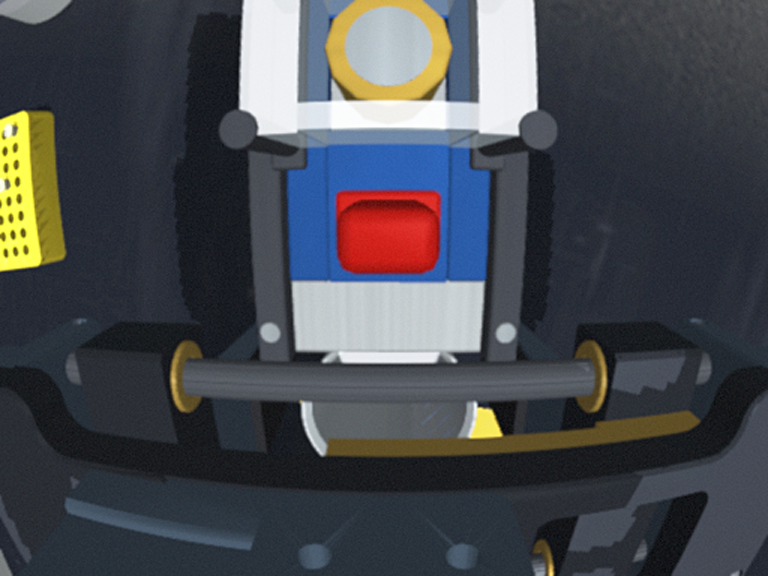

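Released, the beaker sits about 14 mm short again, at u≈606. It had been pivoting in the pads because its foot dragged on the worktop. I'll regrip and lift it clear before shifting it.

Call:
send_rows --targets '[[[0,0,0,-0.035,-0.009,0,-0.7],[0,0,0,-0.035,-0.009,0,-0.7],[0,0,0,0,0,0,-0.7],[0,0,0,0,0,0,1],[0,0,0,0,0,0,1],[0,0,0,0,0,0,1],[0,0,0,0,0,0,1],[0,0,0,0,0,0,1],[0,0,0,0,0,0.01,1],[0,0,0,0,0,0.01,1],[0,0,0,0,0,0.005,1],[0,0,0,0,0,0,1]]]' --grip_force 8

```text
time_s: 14.05
ee_pos: [574.0, 176.0, 32.5]
ee_rot: [180.0, -0.0, 14.0]
force: [-0.5, 0.7, -1.0]
gripper_width: 57.7
gripper_force: 8.0
```

```bash
cat > tilt.py <<'E'
from h import *
from scipy.optimize import least_squares
p,d=optics.grab_frame("scene");P=cloud("scene",d);W=np.stack([P[...,:2]@[.9703,.2419],P[...,:2]@[-.2419,.9703],P[...,2]],-1)
m=(d>0)&(np.hypot(W[...,0]-610,W[...,1]-32)<45)&(W[...,2]>4)&(W[...,2]<80)&(W[...,0]<633)&(abs(W[...,1]-32)<29);q=W[m]
# cone: axis tilt in u
f=least_squares(lambda x:np.hypot(q[:,0]-x[0]-x[2]*q[:,2],q[:,1]-x[1])-(24.3+.05*q[:,2]),[607,32,0],loss="soft_l1")
s=env.state();print("base u,v,tilt deg",f.x[:2].round(1),np.degrees(f.x[2]).round(1),"zmin/max",np.percentile(q[:,2],[0,99.5]).round(1),len(q))
print("tcp u",round(s["ee_pos"][:2]@[.9703,.2419],1),"v",round(s["ee_pos"][:2]@[-.2419,.9703],1),s["ee_pos"][2].round(1),s["force"].round(1))
E
python3 tilt.py
```

```text
base u,v,tilt deg [606.5  32.5] -0.4 zmin/max [ 4.8 77.6] 247
tcp u 599.4 v 31.9 32.5 [-0.7  0.   0.9]
```

Call:
send_rows --targets '[[[0,0,0,0.015,0.004,0,1],[0,0,0,0.02,0.005,0,1],[0,0,0,0.02,0.005,0,1],[0,0,0,0.015,0.004,0,1],[0,0,0,0,0,0,1],[0,0,0,0,0,0,1]]]'

```text
time_s: 14.7
ee_pos: [587.9, 179.5, 32.2]
ee_rot: [180.0, 0.0, 14.0]
force: [-0.3, -1.2, -0.5]
gripper_width: 57.8
gripper_force: 8.0
```

```bash
python3 tilt.py
```

```text
base u,v,tilt deg [620.1  32.3] 0.2 zmin/max [ 5.3 78.5] 234
tcp u 613.7 v 32.0 32.3 [ 0.6 -0.3 -0.8]
```

Call:
send_rows --targets '[[[0,0,0,0,0,-0.01,1],[0,0,0,0,0,-0.006,1],[0,0,0,0,0,0,1],[0,0,0,0,0,0,1]]]'

```text
time_s: 15.15
ee_pos: [587.8, 179.5, 29.1]
ee_rot: [180.0, 0.0, 14.0]
force: [-0.1, -0.4, -0.2]
gripper_width: 57.7
gripper_force: 8.0
```

```bash
python3 tilt.py
```

```text
base u,v,tilt deg [619.8  32.7] 0.5 zmin/max [ 4.6 75.5] 227
tcp u 613.8 v 32.0 29.2 [ 0.2 -0.2 -0.5]
```

Call:
send_rows --targets '[[[0,0,0,0,0,-0.005,1],[0,0,0,0,0,0,1],[0,0,0,0,0,0,-0.35],[0,0,0,0,0,0,-0.5],[0,0,0,0,0,0,-0.7],[0,0,0,0,0,0,-0.7],[0,0,0,0,0,0,-0.7]]]'

```text
time_s: 15.9
ee_pos: [587.9, 179.5, 28.2]
ee_rot: [180.0, -0.0, 14.0]
force: [0.6, -0.5, 0.7]
gripper_width: 77.7
gripper_force: 0.0
```

```bash
python3 tilt.py
```

```text
base u,v,tilt deg [619.8  32.1] 0.8 zmin/max [ 4.9 69.2] 230
tcp u 613.9 v 32.0 28.2 [-0.1 -0.6 -0.8]
```

Call:
send_rows --targets '[[[0,0,0,0,0,0.1,-0.7],[0,0,0,0,0,0.2,-0.7],[0,0,0,0,0,0.2,-0.7],[0,0,0,0,0,0.2,-0.5],[0,0,0,0.1,0.025,0,-0.1],[0,0,0,0.1,0.025,0,-0.1],[0,0,0,0.06,0.016,0,-0.1],[0,0,0,0,0,0,-0.1],[0,0,0,0,0,0,-0.1],[0,0,0,0,0,0,-0.1]]]'

```text
time_s: 16.95
ee_pos: [639.1, 192.5, 168.0]
ee_rot: [180.0, 0.1, 14.0]
force: [-0.4, -0.3, -0.5]
gripper_width: 50.2
gripper_force: 0.0
```

```bash
python3 tilt.py; python3 look.py w7
```

```text
base u,v,tilt deg [619.7  32.3] 0.7 zmin/max [ 4.3 69.6] 296
tcp u 666.7 v 32.2 168.2 [-0.2  0.4 -1.2]
[639.14092667 192.54232694 168.19006739] [-0.21150191  0.42196187 -1.19340577] 49.99876860129612
knob top u,v,z 326 [673.4  32.9 123.5] [[667.9, 25.0, 120.9], [678.1, 40.9, 125.1]]
```

View pics/w7.png

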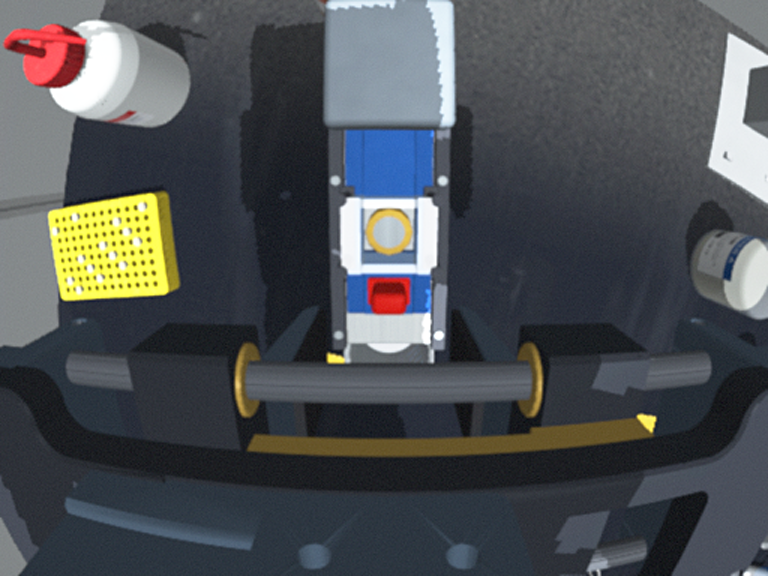

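The knob (389,296) sits centred between the fingers and the beaker is in place under the deck edge. I descend and grip.

Call:
send_rows --targets '[[[0,0,0,0.005,0.002,-0.1,-0.1],[0,0,0,0,0,-0.12,-0.1],[0,0,0,0,0,-0.07,-0.1],[0,0,0,0,0,-0.03,-0.1],[0,0,0,0,0,-0.015,-0.1],[0,0,0,0,0,0,-0.1]]]'

```text
time_s: 17.65
ee_pos: [641.2, 193.2, 101.6]
ee_rot: [180.0, -0.0, 14.0]
force: [0.3, -0.1, -0.3]
gripper_width: 50.0
gripper_force: 0.0
```

Call:
send_rows --targets '[[[0,0,0,0,0,0,1],[0,0,0,0,0,0,1],[0,0,0,0,0,0,1],[0,0,0,0,0,0,1],[0,0,0,0,0,0,1],[0,0,0,0,0,0,1],[0,0,0,0,0,0,1]]]' --grip_force 40

```text
time_s: 18.35
ee_pos: [641.1, 192.9, 101.5]
ee_rot: [180.0, -0.0, 14.0]
force: [0.5, -1.9, 1.5]
gripper_width: 17.1
gripper_force: 40.0
```

Call:
send_rows --targets '[[[0,0,0,-0.024,-0.006,0,1],[0,0,0,-0.0485,-0.0121,0,1],[0,0,0,-0.0485,-0.0121,0,1],[0,0,0,-0.0485,-0.0121,0,1],[0,0,0,-0.0485,-0.0121,0,1],[0,0,0,-0.0485,-0.0121,0,1],[0,0,0,-0.0485,-0.0121,0,1],[0,0,0,-0.0485,-0.0121,0,1],[0,0,0,-0.0485,-0.0121,0,1],[0,0,0,-0.024,-0.006,0,1],[0,0,0,0,0,0,1]]]'

```text
time_s: 19.45
ee_pos: [556.1, 171.9, 101.5]
ee_rot: [180.0, -0.4, 14.0]
force: [7.3, 1.6, -4.9]
gripper_width: 17.5
gripper_force: 40.0
```

Call:
send_rows --targets '[[[0,0,0,-0.01,-0.0025,0,1],[0,0,0,0,0,0,1],[0,0,0,0,0,0,1]]]'

```text
time_s: 19.75
ee_pos: [554.7, 171.5, 101.5]
ee_rot: [180.0, -0.4, 14.0]
force: [7.5, 1.1, -4.0]
gripper_width: 17.4
gripper_force: 40.0
```

Call:
send_rows --targets '[[[0,0,0,-0.01,-0.0025,0,1],[0,0,0,-0.005,-0.0012,0,1],[0,0,0,0,0,0,1],[0,0,0,0,0,0,1]]]'

```text
time_s: 20.15
ee_pos: [553.7, 171.3, 101.5]
ee_rot: [180.0, -0.7, 14.0]
force: [12.8, 1.8, -7.6]
gripper_width: 17.8
gripper_force: 40.0
```

```bash
python3 look.py w8; python3 tilt.py
```

```text
[553.7167969  171.2691375  101.50652779] [12.78100713  1.80781977 -7.56215189] 17.79873628957712
knob top u,v,z 422 [585.2  32.8 123.5] [[581.8, 24.5, 120.4], [588.0, 40.9, 125.1]]
base u,v,tilt deg [619.2  32.3] 0.5 zmin/max [ 4.  69.6] 233
tcp u 578.7 v 32.2 101.5 [13.6  2.1 -6.6]
```

Call:
send_rows --targets '[[[0,0,0,0.02,0.005,0,1],[0,0,0,0.04,0.01,0,1],[0,0,0,0.04,0.01,0,1],[0,0,0,0.04,0.01,0,1],[0,0,0,0.04,0.01,0,1],[0,0,0,0.04,0.01,0,1],[0,0,0,0.04,0.01,0,1],[0,0,0,0.04,0.01,0,1],[0,0,0,0.04,0.01,0,1],[0,0,0,0.04,0.01,0,1],[0,0,0,0.03,0.0075,0,1],[0,0,0,0.02,0.005,0,1]]]'

```text
time_s: 21.45
ee_pos: [635.5, 191.5, 101.5]
ee_rot: [180.0, -0.0, 14.0]
force: [3.7, -1.1, 2.5]
gripper_width: 17.6
gripper_force: 40.0
```

Call:
send_rows --targets '[[[0,0,0,0.01,0.0025,0,1],[0,0,0,0.01,0.0025,0,1],[0,0,0,0.005,0.001,0,1],[0,0,0,0,0,0,1],[0,0,0,0,0,0,1]]]'

```text
time_s: 21.95
ee_pos: [640.1, 192.7, 101.5]
ee_rot: [180.0, -0.1, 14.0]
force: [4.4, -1.9, 3.2]
gripper_width: 17.9
gripper_force: 40.0
```

```bash
python3 tilt.py; python3 - <<'E'
from h import *
p,d=optics.grab_frame("scene");save("s2",p[80:190,190:310],5)
E
```

```text
base u,v,tilt deg [619.   32.2] 0.7 zmin/max [ 4.2 70. ] 299
tcp u 667.6 v 32.1 101.5 [ 4.6 -1.4  2.8]
```

View pics/s2.png

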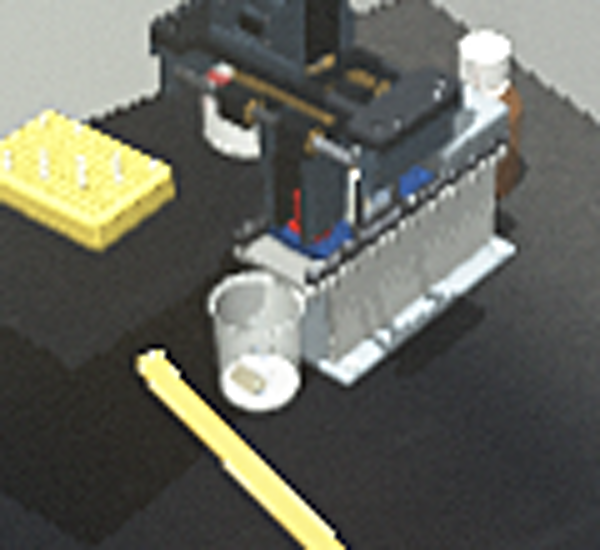

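The disc lies in the beaker at (245,378) in the crop, and the beaker is upright. The slide is still about 1 mm short with the spring pulling at 4.6 N, so I ease it in.

Call:
send_rows --targets '[[[0,0,0,0.005,0.0012,0,1],[0,0,0,0.005,0.0012,0,1],[0,0,0,0.003,0.001,0,1],[0,0,0,0,0,0,1],[0,0,0,0,0,0,1]]]'

```text
time_s: 22.55
ee_pos: [641.0, 192.9, 101.5]
ee_rot: [180.0, 0.2, 14.0]
force: [-0.3, -3.4, 5.2]
gripper_width: 17.6
gripper_force: 40.0
```

Call:
send_rows --targets '[[[0,0,0,0,0,0,0.5],[0,0,0,0,0,0,0.1],[0,0,0,0,0,0,0],[0,0,0,0,0,0,0],[0,0,0,0,0,0,0],[0,0,0,0,0,0.08,0],[0,0,0,0,0,0.15,0],[0,0,0,0,0,0.2,0],[0,0,0,-0.2,-0.05,0.1,0],[0,0,0,-0.2,-0.05,0,0],[0,0,0,-0.1,-0.025,0,0],[0,0,0,0,0,0,0]]]'

```text
time_s: 23.75
ee_pos: [539.7, 168.0, 208.0]
ee_rot: [-180.0, 0.0, 14.0]
force: [-0.0, 0.3, 0.7]
gripper_width: 45.8
gripper_force: 0.0
```

Call:
send_rows --targets '[[[0,0,0,0,0,0,0],[0,0,0,0,0,0,0],[0,0,0,0,0,0,0]]]'

```text
time_s: 24.05
ee_pos: [543.3, 168.8, 206.7]
ee_rot: [180.0, 0.0, 14.0]
force: [-0.1, 0.7, -1.3]
gripper_width: 45.5
gripper_force: 0.0
```

```bash
python3 look.py w9; python3 tilt.py
```

```text
[543.33114876 168.77102428 206.72911704] [-0.12801047  0.73961176 -1.28235498] 45.48367185663528
knob top u,v,z 266 [671.2  32.6 123.6] [[666.1, 24.3, 120.7], [676.9, 40.4, 125.3]]
base u,v,tilt deg [619.   32.4] 0.7 zmin/max [ 4.5 69.2] 298
tcp u 567.7 v 32.3 206.6 [-0.  -0.   0.1]
```

View pics/w9.png

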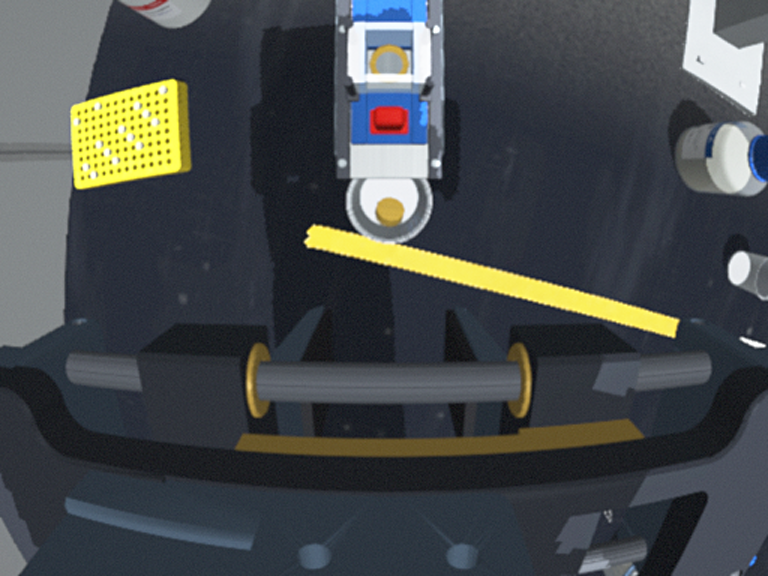

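The wrist view shows one disc in the upright beaker at (390,210), the slide home with its knob at (390,118), and the magazine still holding discs. The gripper is clear of everything, so I hand in.

```bash
python3 -c "
from workcell import env
print(env.job_done())"
```

```text
the job is handed in; nothing more can be done
None
```

The job is handed in at about 24 s: the last pictures show the 70 mm beaker upright under the outlet with one disc in it and the slide eased fully home, though I had to regrip the beaker twice because it first ended up about 14 mm short of the outlet.

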